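# Clamp the tool case and hold its lid for fitting the stay

### The job

The new wooden tool case stands in the assembly jig and I am about to screw its lid stay on. First throw the toggle clamp's handle over, away from the case and down until the clamp locks on the case's baseboard; only then lift the lid by its bar handle to 60 degrees open from shut and keep holding it there, steady, because it falls shut by itself. Finish while still holding the lid, and leave the case in its place and the other things on the bench alone.

Things in the scene. Friction and masses are not known exactly. Their poses are not given: they have to be found in the camera images.
- jig: plywood assembly jig screwed to the bench: 18 mm board, 20 mm high wooden stops behind the case and right of it, a steel toggle clamp on a tongue to its left. Origin: on the bench top under the middle of the case; x from the case's front to its hinges, y to its left towards the clamp, z up. The clamp works in the plane x = -5 mm; its base stands at y 130 to 194 mm
- case: loose wooden case in the jig: baseboard 150 x 240 x 14 mm, on it a hollow box 130 x 180 mm; 100 mm high with the lid shut (lid 24 mm high, 0.3 kg). Origin: centre of its underside, on the jig's board (18 mm up); axes as the jig's. The baseboard stands out 30 mm left and right of the box; the clamp presses on the left ledge
- case_lid (a joint): lid angle in rad: 0 shut, grows as it opens (1.047 = 60 degrees open, stop at 1.9). The hinge has almost no friction, so the lid falls shut
- lid_hinge (a point): point on the lid's hinge axis (which runs along the case's y), at the case's rear edge, 67 mm behind its centre and 76 mm above its underside
- lid_bar (a point): middle of the bar handle on the lid's top: steel bar 10 mm thick along the case's y, 60 mm free between its posts, its axis 30 mm above the lid's top (25 mm free below), 22 mm from the lid's front edge. With the lid shut it is 112 mm in front of the hinge axis and 54 mm above it; the bar may turn between the fingers as the lid opens
- clamp_arm (a joint): angle of the clamp's pressing arm in rad: 0 with the clamp open (arm up), about 0.91 locked; it passes a little more than that as the handle goes over centre, just before the handle's stop. A few newtons on the grip move the clamp, most just before it goes over; open or locked, it stays as it is left
- clamp_grip (a point): middle of the clamp handle's round black grip, 16 mm thick, 58 mm long, 80 mm from the handle's pivot. In the jig's frame (y, z) it goes from (137, 111) mm open, leaning a little over the case, away from the case and down through (174, 125), (200, 127), (220, 125), (233, 119), (244, 109) to (257, 76) locked: handle nearly level, pointing away from the case, its pivot then at (178, 64)
- clamp_pad: sprung rubber pad, 16 mm across, under the tip of the clamp's arm: presses on the case's left ledge with about 15 N when locked. Origin: on the arm's axis, 30 mm above the pad's face
- screwdriver: screwdriver with a yellow handle, 28 x 220 x 24 mm, lying on the bench; bystander, origin centre of its underside
- tape_measure: tape measure, 36 x 84 x 68 mm, standing on the bench; bystander, origin centre of its underside
- sanding_block: cork sanding block, 64 x 110 x 36 mm, lying on the bench to the right of the jig; bystander, origin centre of its underside
- glue_bottle: bottle of wood glue, 184 mm tall, 55 mm thick, standing behind the jig; bystander, origin centre of its underside

How it is judged:
By the outcome, as a careful person would: the job done as asked, in the order asked, and still so for the second after the job is handed in, while the arm keeps its last pose, push and grip.
It also fails if it takes over 51 s, if anything falls off the work surface, if the arm or the gripper's body presses on something with over 40 N, if the wrist force passes 120 N, or if a joint passes its speed limit or range.

### The arm

A 6-joint arm with a two-finger parallel gripper is mounted at the origin on a cart in front of the work surface, level with it; the furniture and walls round the work are solid. World frame = base frame: x ahead of the robot, y to its left, z up, the work surface at z = 0. Lengths are in mm, angles in rad, forces in N, time in s.
With the tool pointing down it reaches from about 350 to 875 mm from the base axis. Payload 4.2 kg.
Tool frame: the origin (TCP) lies between the finger pads; the fingertips stand 19 mm ahead of it and the grasp point (between the pads) is the TCP; z points along the fingers, y is the line along which they close (so a half turn about z gives the same grasp; the last joint's range is limited). The gripper opens to 85 mm and grips with 20 to 120 N. Pads are 22 mm wide; open, the fingers measure 114 mm over their backs; the gripper's body (76 mm by 85 mm) begins 54 mm behind the grasp point. The pads swing forward as they close: fully open they stand 13 mm farther back than shut.
Start: joints at [-1.035, 0.385, 0.008, 0, -1.194, -0.259], TCP at [170.816, -601.183, 250.312] pointing down, gripper open.
Joint ranges: [-3.14, 3.14], [-1.21, 2.06], [-1.07, 1.41], [-3.16, 2.05], [-2.99, -0.16], [-3.1, 3.1]. Speed limits (rad/s): [2.79, 2.79, 3.14, 3.14, 3.14, 3.14].

### API

Orientations are given as a rotation vector (axis times angle).
In Python, from bench import observe, camera, get_calibration, sign_off, find_in gives the robot as it stands.
- The arm moves only by the tool move_arm, never from a script. Its argument "commands" is a list of rows, each an object with "linear": the shift along the tool's x, y, z in units of 0.4 m (1.0 is 0.4 m), a list of three; "rot": the turn, a rotation vector about the tool's x, y, z in units of 90 degrees (1.0 is 90 degrees), a list of three; "fingers": the finger opening in mm, from 0 to 85.4. In form: [{"linear": [dx, dy, dz], "rot": [wx, wy, wz], "fingers": fingers}, ...]. A call has 1 to 8 rows; each row is the pose to reach, as a shift and turn from the pose commanded when the call began, along the tool's axes at that moment; what a row does not reach only later rows make up. A row lasts 1/10 s, in which the tool goes at most 50 mm and 8.59 degrees, less where a joint would pass 70% of its speed; a pose out of reach is approached as far as the arm can. A call with a number of a shift or a turn outside -1 to 1 is refused whole. A call with a gripper value outside its range is refused whole. The fingers move at their own pace and stop on an object; "force" is the grip in N (left out, the last holds). Time passes only in rows, so rows that repeat a pose let the fingers close. It gives the time, the measured TCP pose, the force, the opening and the grip force at its end, in the units of the state.
- observe(): the state, without advancing time (a new reading comes with each control period).
- camera(name): name is "side" or "top" or "wrist"; returns (picture, depth): 384x512x3 uint8, red, green, blue; 384x512 float32, mm along the optical axis (not along the pixel's ray), 0 where there is no reading.
- get_calibration(name): a dict with "intrinsics" (3x3 intrinsics, pixels), "D" ([k1, k2, p1, p2, k3] as OpenCV has them; the pictures are not rectified), "T" (4x4, takes a point from camera to world coordinates); the wrist camera has in their place "tool_from_camera" (4x4, takes a point from camera to tool coordinates, whose origin is the TCP and whose axes are the flange's). Camera axes: x right, y up, looking along -z (the intrinsics and any distortion apply to the point x, -y, -z); pixel columns grow to the right and rows downward; lengths in mm; the calibration is good to about 2 mm. A picture is of the moment at which its call begins: read the wrist's pose just before it. get_calibration takes no time and is no camera call.
- sign_off(): hands the job in; it is judged then, once.
Trained networks look in the newest picture that a camera, given by its name, has taken for a name from the list of things; names that differ only in an ending like _2 or _b are one class to them, and where a whole thing is asked for, a point or a joint stands for the part that bears it (a point fixed in the world has none). Each returns a list of dicts, best first, with "confidence" (0 to 1); they miss things now and then, are a little off and sometimes report something else, mostly with a low value. They report only what shows in the picture. A call takes as long as a camera call.
- find_in(camera, label): "box" ([left, top, right, bottom] in pixels, round what is visible of it).
The state is a dict: "t": time; "q": joint angles; "dq": joint speeds; "joint_torque": joint torques, N m; "tcp_pos": TCP position; "tool_rot": TCP orientation; "force": force on the tool from outside, world axes, zero at the start; "torque": the same for the moment, N m; "gripper_width": opening from 0.0 (shut) to 1.0 (fully open); "grasp_force": force on a finger pad.
Only numpy, scipy, OpenCV 4.12 (cv2) and the standard library are available. Lean on these libraries where they do the work, as an engineer would, in place of code of your own. Each camera call takes 0.05 s, during which the arm holds its last target. There are 200 camera calls.

## Working session

There is one attempt and no reset: what is moved stays moved. The work goes in short steps, Python scripts to look and compute and a tool call to move; the robot and the scene stay as the last step left them, time stands still between calls to the robot, and variables do not carry over. Pictures are saved under pics/ and viewed, at most 10 in all, crops included, and the job is handed in when it is done.

Besides the shell and the picture viewer there is one more tool, called after ">>>" as a command line: name --argument value ..., lists and objects as JSON in quotes. move_arm: Moves the arm, as the interface text tells. Its arguments: {"type":"object","properties":{"commands":{"type":"array","items":{"type":"object","properties":{"linear":{"type":"array","items":{"type":"number"}},"rot":{"type":"array","items":{"type":"number"}},"fingers":{"type":"number"}}}},"force":{"type":"number"}},"required":["commands"]}

```bash
mkdir -p pics; cat > h.py <<'E'
import numpy as np, cv2
from bench import observe, camera, get_calibration, sign_off, find_in
from scipy.spatial.transform import Rotation as R
def world(cal,u,v,z,T=None):
    """pixel + depth(mm along axis) -> world"""
    p=cv2.undistortPoints(np.array([[[u,v]]],float),np.array(cal['intrinsics'],float),np.array(cal['D'],float))[0,0]
    T=np.array(cal['T']) if T is None else T
    return (T@np.array([p[0]*z,-p[1]*z,-z,1]))[:3]
def cloud(cal,d,T=None):
    v,u=np.nonzero(d>0)
    z=d[v,u].astype(float)
    p=cv2.undistortPoints(np.stack([u,v],1)[:,None].astype(float),np.array(cal['intrinsics'],float),np.array(cal['D'],float))[:,0]
    T=np.array(cal['T']) if T is None else T
    P=np.c_[p[:,0]*z,-p[:,1]*z,-z,np.ones(len(z))]@T.T
    return P[:,:3],u,v
def project(cal,P,T=None):
    T=np.array(cal['T']) if T is None else T
    c=(np.linalg.inv(T)@np.r_[P,1])[:3]
    return cv2.projectPoints(np.array([[c[0],-c[1],-c[2]]]),np.zeros(3),np.zeros(3),np.array(cal['intrinsics'],float),np.array(cal['D'],float))[0][0,0]
E
python3 - <<'E'
from h import *
s=observe(); print(s)
for n in ['top','side']:
    im,d=camera(n); cv2.imwrite(f'pics/{n}0.png',im[:,:,::-1]); np.save(f'{n}_d.npy',d); np.save(f'{n}_i.npy',im)
    cal=get_calibration(n); print(n,np.round(np.array(cal['T']),3).tolist())
    for l in ['case','jig','case_lid','lid_bar','clamp_grip','clamp_arm','clamp_pad','glue_bottle','tape_measure','screwdriver','sanding_block']:
        print(l,[(np.round(f['box']).tolist(),round(f['confidence'],2)) for f in find_in(n,l)][:2])
E
```

```text
{'t': 0.0, 'q': array([-1.03538101e+00,  3.85550967e-01,  6.62811993e-03, -5.04016862e-04,
       -1.19396228e+00, -2.58602175e-01]), 'dq': array([-0.00118295,  0.00039025, -0.00134981, -0.00124529, -0.00078306,
        0.00085533]), 'joint_torque': array([-5.00163933e-04, -3.92288339e+01,  1.88402241e+01,  4.18626219e+00,
       -4.66760379e-03,  2.75322085e-07]), 'tcp_pos': array([ 170.68651084, -600.68697978,  249.22504477]), 'tool_rot': array([ 0.4330888 , -3.1112164 , -0.00331002]), 'force': array([-0.03822208,  0.0284847 , -0.67882976]), 'torque': array([ 0.02987997,  0.01468608, -0.00161079]), 'grasp_force': 0.0, 'gripper_width': 0.9997115986165694}
top [[0.006, 0.996, -0.084, 480.314], [-1.0, 0.007, 0.003, -12.945], [0.003, 0.084, 0.996, 1532.603], [0.0, 0.0, 0.0, 1.0]]
case [([286.0, 164.0, 348.0, 210.0], 0.9)]
jig [([258.0, 157.0, 358.0, 215.0], 0.87)]
case_lid [([291.0, 164.0, 343.0, 204.0], 0.82)]
lid_bar [([295.0, 163.0, 342.0, 204.0], 0.77), ([369.0, 181.0, 396.0, 202.0], 0.65)]
clamp_grip [([273.0, 188.0, 286.0, 191.0], 0.52)]
clamp_arm []
clamp_pad [([125.0, 225.0, 18
[... 151 characters left out ...]
 180.0, 246.0], 0.6)]
sanding_block [([368.0, 178.0, 394.0, 203.0], 0.92)]
side [[-0.986, 0.082, -0.148, 421.559], [-0.169, -0.505, 0.846, 1128.34], [-0.005, 0.859, 0.512, 823.39], [0.0, 0.0, 0.0, 1.0]]
case [([243.0, 157.0, 289.0, 210.0], 0.86)]
jig [([232.0, 173.0, 290.0, 230.0], 0.7)]
case_lid [([247.0, 157.0, 284.0, 189.0], 0.95)]
lid_bar [([245.0, 158.0, 284.0, 190.0], 0.7)]
clamp_grip [([265.0, 179.0, 267.0, 213.0], 0.5)]
clamp_arm [([259.0, 180.0, 267.0, 211.0], 0.58)]
clamp_pad []
glue_bottle [([202.0, 175.0, 219.0, 222.0], 0.68)]
tape_measure [([213.0, 301.0, 231.0, 338.0], 0.66)]
screwdriver [([290.0, 289.0, 323.0, 354.0], 0.95)]
sanding_block [([267.0, 153.0, 282.0, 160.0], 0.58)]
```

```bash
python3 - <<'E'
from h import *
a=np.load('top_i.npy')[125:225,245:405]; b=np.load('side_i.npy')[135:245,190:330]
a=cv2.resize(a,None,fx=4,fy=4,interpolation=cv2.INTER_CUBIC)[:,:,::-1]; 
b=cv2.resize(b,(400,314),interpolation=cv2.INTER_CUBIC)[:,:,::-1]
c=np.zeros((580,800,3),np.uint8); c[:290,:464]=cv2.resize(a,(464,290)); c[:314,  -330:]=cv2.resize(b,(330,314))
full=np.load('side_i.npy')[:,:,::-1]; c[314:,:355]=cv2.resize(full,(355,266)); c[314:,400:755]=cv2.resize(np.load('top_i.npy')[:,:,::-1],(355,266))
cv2.imwrite('pics/m.png',c)
cal=get_calibration('top'); P,u,v=cloud(cal,np.load('top_d.npy'))
for n,bx in dict(lid=[291,164,343,204],grip=[271,186,287,193],bottle=[264,135,277,154]).items():
    m=(u>=bx[0])&(u<=bx[2])&(v>=bx[1])&(v<=bx[3])
    print(n,np.round(np.percentile(P[m],[2,25,50,75,98],axis=0)).tolist())
m=(P[:,2]>108)&(P[:,2]<126)&(u>285)&(u<350)&(v>150)&(v<220)
xy=P[m][:,:2].astype(np.float32);r=cv2.minAreaRect(xy); print('lidtop',m.sum(),r,np.median(P[m][:,2]))
m=(P[:,2]>135)&(P[:,2]<165)&(u>285)&(u<350)&(v>150)&(v<220)
print('bar',m.sum(),cv2.minAreaRect(P[m][:,:2].astype(np.float32)),P[m].mean(0), np.round(P[m]))
m=(P[:,2]>60)&(u>255)&(u<292)&(v>175)&(v<205)
print(np.round(P[m][:40]).tolist())
E
```

```text
lid [[557.0, -339.0, 24.0], [588.0, -280.0, 113.0], [624.0, -231.0, 116.0], [661.0, -184.0, 119.0], [708.0, -144.0, 149.0]]
grip [[596.0, -130.0, 14.0], [600.0, -111.0, 28.0], [604.0, -96.0, 64.0], [613.0, -82.0, 108.0], [625.0, -69.0, 140.0]]
bottle [[749.0, -93.0, -6.0], [756.0, -78.0, 17.0], [766.0, -64.0, 115.0], [780.0, -51.0, 128.0], [827.0, -40.0, 178.0]]
lidtop 1727 ((623.6126708984375, -234.0780792236328), (131.90890502929688, 178.97743225097656), 5.545090198516846) 116.98297206652228
bar 61 ((577.9398803710938, -237.47943115234375), (10.210103034973145, 74.69159698486328), 6.155714988708496) [ 577.54391299 -236.93270519  150.5432024 ] [[ 586. -271.  147.]
 [ 583. -233.  144.]
 [ 582. -236.  150.]
 [ 583. -240.  142.]
 [ 582. -242.  152.]
 [ 582. -245.  155.]
 [ 582. -249.  151.]
 [ 582. -252.  154.]
 [ 582. -257.  149.]
 [ 582. -260.  150.]
 [ 582. -264.  150.]
 [ 582. -267.  151.]
 [ 582. -270.  156.]
 [ 582. -275.  148.]
 [ 579. -204.  148.]
 [ 578. -207.  153.]
 [ 578. -211.  152.]
 [ 578. -214.  153.]
 [ 579. -218.  149.]
 [ 578. -221.  154.]
 [ 579. -226.  146.]
 [ 578
[... 1064 characters left out ...]
.0], [613.0, -82.0, 66.0], [613.0, -86.0, 64.0], [610.0, -88.0, 103.0], [609.0, -91.0, 109.0], [609.0, -94.0, 117.0], [608.0, -97.0, 127.0], [607.0, -101.0, 131.0], [607.0, -104.0, 136.0], [607.0, -107.0, 140.0], [606.0, -110.0, 145.0], [607.0, -114.0, 138.0], [613.0, -126.0, 70.0], [613.0, -130.0, 75.0], [613.0, -133.0, 76.0], [608.0, -82.0, 86.0], [607.0, -85.0, 96.0], [606.0, -88.0, 103.0], [606.0, -91.0, 110.0], [605.0, -94.0, 120.0], [605.0, -97.0, 124.0], [604.0, -100.0, 134.0], [603.0, -104.0, 138.0], [603.0, -107.0, 140.0], [603.0, -111.0, 140.0], [603.0, -114.0, 139.0], [608.0, -122.0, 85.0], [609.0, -126.0, 76.0], [608.0, -129.0, 82.0], [609.0, -133.0, 79.0], [609.0, -137.0, 79.0]]
```

View pics/m.png

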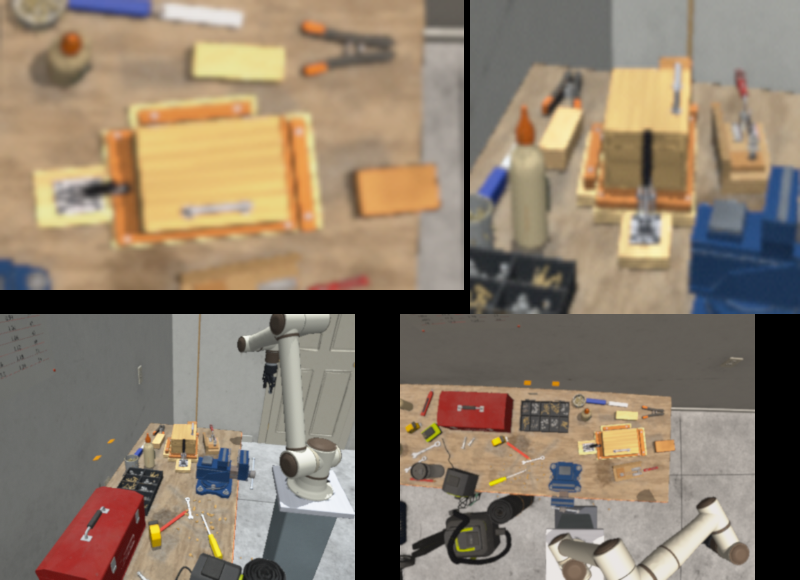

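```bash
cat >> h.py <<'E'
def goto(p,Rt,s=None):
    s=s or observe(); R0=R.from_rotvec(s['tool_rot'])
    print('lin',np.round(R0.inv().apply(np.array(p)-s['tcp_pos'])/400,3).tolist(),'rot',np.round((R0.inv()*Rt).as_rotvec()/(np.pi/2),3).tolist())
def jig(C,th):
    return lambda p: np.array([C[0]+np.cos(th)*p[0]-np.sin(th)*p[1],C[1]+np.sin(th)*p[0]+np.cos(th)*p[1],p[2]])
def rot(th,tilt=0): # tool x=-jig y, y=-jig x, z down ; tilt>0 leans tool back (+jig x)
    c,s=np.cos(th),np.sin(th)
    B=R.from_matrix(np.array([[s,-c,0],[-c,-s,0],[0,0,-1]]).T)
    return R.from_rotvec(np.array([-s,c,0])*tilt)*B
E
python3 - <<'E'
from h import *
from scipy.optimize import minimize
c=get_calibration('wrist'); print(np.round(np.array(c['tool_from_camera']),3).tolist(),np.round(c['intrinsics'],1).tolist())
P,u,v=cloud(get_calibration('top'),np.load('top_d.npy'))
P2,_,_=cloud(get_calibration('side'),np.load('side_d.npy'))
# max height map 40mm cells
for Q in (P,P2):
  print('y:',list(range(120,-360,-40)))
  for x in range(840,360,-40):
    print(x,[int(np.percentile(q,97)) if len(q)>3 else None for q in [Q[(abs(Q[:,0]-x)<20)&(abs(Q[:,1]-y)<20)&(Q[:,2]<400)][:,2] for y in range(120,-360,-40)]])
m=(abs(P[:,2]-117)<7)&(abs(P[:,0]-620)<90)&(abs(P[:,1]+234)<100);q=P[m][:,:2]
x,y=q.T
print('yaw',cv2.minAreaRect(q.astype(np.float32)),q.mean(0))
goto([540,-170,330],rot(np.radians(5.6)))
E
```

```text
[[0.0, 0.959, 0.283, 72.103], [1.0, 0.0, -0.001, 1.064], [-0.001, 0.283, -0.959, -123.611], [0.0, 0.0, 0.0, 1.0]] [[286.7, 0.0, 252.3], [0.0, 286.7, 188.0], [0.0, 0.0, 1.0]]
y: [120, 80, 40, 0, -40, -80, -120, -160, -200, -240, -280, -320]
840 [42, 44, 42, 55, 58, 33, 33, 33, 23, 22, 20, 5]
800 [26, 37, 42, 6, 160, 160, 5, 6, 4, 39, 38, 37]
760 [37, 39, 43, 5, 177, 162, 6, 4, 5, 36, 38, 37]
720 [27, 36, 42, 4, 5, 4, 6, 40, 42, 42, 41, 20]
680 [41, 36, 42, 5, 4, 5, 45, 121, 122, 122, 121, 121]
640 [5, 5, 4, 15, 23, 24, 35, 122, 122, 121, 122, 123]
600 [5, 4, 3, 15, 48, 119, 140, 122, 122, 150, 149, 121]
560 [4, 5, 5, 5, 21, 21, 34, 121, 152, 153, 149, 120]
520 [22, 121, 121, 120, 11, 4, 19, 16, 6, 54, 56, 56]
480 [37, 136, 138, 119, 25, 4, 5, 4, 54, 55, 57, 59]
440 [171, 172, 172, 166, 44, 6, 5, 5, 24, 68, 59, 43]
400 [173, 174, 175, 175, 19, 5, 5, 6, 8, 13, 5, 4]
y: [120, 80, 40, 0, -40, -80, -120, -160, -200, -240, -280, -320]
840 [43, 44, 42, 57, 58, 29, 31, 30, 16, None, 3, 2]
800 [27, 37, 42, 27, 161, 83, None, None, 24, 36, 34, 36]
760 [37, 37, 41, 2, 162, 112, 1, 1, 31, 34, 34, 36]
720 [27, 37, 41, 2, 1, 1, 17, 39, 38, 39, 39, None]
680 [40, 40, 40, 2, 2, 15, 113, 118, 118, 119, 119, 118]
640 [1, 2, 1, 17, 19, 20, 114, 118, 118, 118, 119, 118]
600 [1, 1, 2, 17, 46, 131, 137, 119, 120, 150, 147, 118]
560 [2, 2, 2, 15, 19, 18, 33, 118, 150, 150, 133, 118]
520 [25, 118, 119, 117, 1, 0, 18, 10, 49, 53, 54, 54]
480 [65, 133, 134, None, None, None, None, None, 51, 59, 60, 57]
440 [164, 169, 170, 170, None, None, None, 2, 22, 68, 54, 25]
400 [170, 172, 173, 173, None, None, None, None, None, None, 1, 1]
yaw ((623.5565185546875, -234.09799194335938), (131.92056274414062, 178.90179443359375), 5.60697078704834) [ 624.37562072 -233.145786  ]
lin [-1.182, 0.785, -0.199] rot [0.0, 0.0, -0.886]
```

>>> move_arm --commands '[{"linear":[-0.11,0.07,-0.02],"rot":[0,0,-0.09],"fingers":45},{"linear":[-0.21,0.14,-0.04],"rot":[0,0,-0.17],"fingers":45},{"linear":[-0.32,0.21,-0.055],"rot":[0,0,-0.26],"fingers":45},{"linear":[-0.42,0.28,-0.07],"rot":[0,0,-0.34],"fingers":45},{"linear":[-0.53,0.35,-0.09],"rot":[0,0,-0.43],"fingers":45},{"linear":[-0.63,0.42,-0.11],"rot":[0,0,-0.51],"fingers":45},{"linear":[-0.74,0.49,-0.125],"rot":[0,0,-0.6],"fingers":45},{"linear":[-0.83,0.55,-0.14],"rot":[0,0,-0.68],"fingers":45}]'

```text
t: 2.0
tcp_pos: [429.5, -298.8, 306.7]
tool_rot: [-1.964, 2.452, -0.001]
force: [1.2, -1.4, 0.3]
gripper_width: 0.529
grasp_force: 0.0
```

```bash
python3 -c "
from h import *
goto([540,-170,330],rot(np.radians(5.6)))"
```

```text
lin [-0.375, -0.199, -0.058] rot [-0.001, -0.0, -0.202]
```

>>> move_arm --commands '[{"linear":[-0.1,-0.05,-0.015],"rot":[0,0,-0.06],"fingers":45},{"linear":[-0.2,-0.1,-0.03],"rot":[0,0,-0.12],"fingers":45},{"linear":[-0.3,-0.15,-0.045],"rot":[0,0,-0.17],"fingers":45},{"linear":[-0.375,-0.2,-0.058],"rot":[0,0,-0.202],"fingers":45},{"linear":[-0.375,-0.2,-0.058],"rot":[0,0,-0.202],"fingers":45},{"linear":[-0.375,-0.2,-0.058],"rot":[0,0,-0.202],"fingers":45}]'

```text
t: 2.6
tcp_pos: [540.3, -171.7, 328.9]
tool_rot: [2.321, -2.116, -0.001]
force: [0.5, -0.1, -0.6]
gripper_width: 0.528
grasp_force: 0.0
```

```bash
python3 - <<'E'
from h import *
s=observe(); print(s['t'],s['q'],s['tcp_pos'])
im,d=camera('wrist'); cv2.imwrite('pics/w1.png',cv2.resize(im,(800,600))[:,:,::-1])
c=get_calibration('wrist'); T=np.eye(4);T[:3,:3]=R.from_rotvec(s['tool_rot']).as_matrix();T[:3,3]=s['tcp_pos'];T=T@np.array(c['tool_from_camera'])
for l in ['lid_bar','case_lid','clamp_grip','clamp_arm']: print(l,[(np.round(f['box']).tolist(),round(f['confidence'],2)) for f in find_in('wrist',l)][:2])
P,u,v=cloud(c,d,T); np.save('w1P.npy',P)
near=(abs(P[:,0]-620)<95)&(abs(P[:,1]+234)<115)
m=(abs(P[:,2]-117)<6)&near; print('lid',m.sum(),cv2.minAreaRect(P[m][:,:2].astype(np.float32)),np.median(P[m][:,2]),P[m][:,:2].min(0),P[m][:,:2].max(0))
m=(P[:,2]>138)&(P[:,2]<160)&near&(P[:,0]<600); print('bar',m.sum(),cv2.minAreaRect(P[m][:,:2].astype(np.float32)),np.percentile(P[m][:,2],[50,95]))
m=(abs(P[:,0]-605)<25)&(P[:,1]>-142)&(P[:,1]<-40)&(P[:,2]>55)
for y in range(-140,-40,6):
    q=P[m&(abs(P[:,1]-y)<3)]
    if len(q): print(y,len(q),np.round(np.percentile(q[:,0],[2,50,98])),np.round(np.percentile(q[:,2],[5,50,95])))
E
```

```text
2.6 [-2.19924510e-02  2.40927725e-01 -2.36193811e-03 -1.10439740e-04
 -1.32827969e+00  1.14496813e-01] [ 540.30083168 -171.69322146  328.85673707]
lid_bar [([122.0, 21.0, 244.0, 183.0], 0.76)]
case_lid [([122.0, 20.0, 242.0, 185.0], 0.56)]
clamp_grip [([186.0, 211.0, 208.0, 225.0], 0.67)]
clamp_arm [([186.0, 182.0, 216.0, 226.0], 0.69)]
lid 17656 ((621.9075317382812, -233.28842163085938), (130.45387268066406, 179.60037231445312), 5.465864658355713) 118.05076233605959 [ 549.25045447 -327.80439585] [ 693.78435669 -138.54255731]
bar 773 ((576.9283447265625, -236.95333862304688), (10.08908462524414, 79.34181213378906), 5.461838722229004) [152.18653306 153.82667688]
-134 34 [599. 605. 613.] [75. 79. 81.]
-128 44 [598. 604. 613.] [75. 80. 82.]
-122 35 [599. 605. 612.] [73. 80. 89.]
-116 84 [597. 604. 612.] [ 85.  98. 138.]
-110 145 [597. 604. 612.] [ 89. 135. 141.]
-104 103 [596. 601. 610.] [ 88. 113. 141.]
-98 46 [591. 596. 605.] [ 61.  98. 129.]
-92 43 [590. 595. 602.] [ 63.  78. 117.]
-86 61 [587. 595. 607.] [ 58.  65. 103.]
-80 21 [588. 594. 602.] [57. 65. 93.]
-74 6 [588. 590. 595.] [56. 61. 66.]
-68 5 [598. 598. 600.] [56. 57. 64.]
-62 1 [600. 600. 600.] [57. 57. 57.]
```

View pics/w1.png

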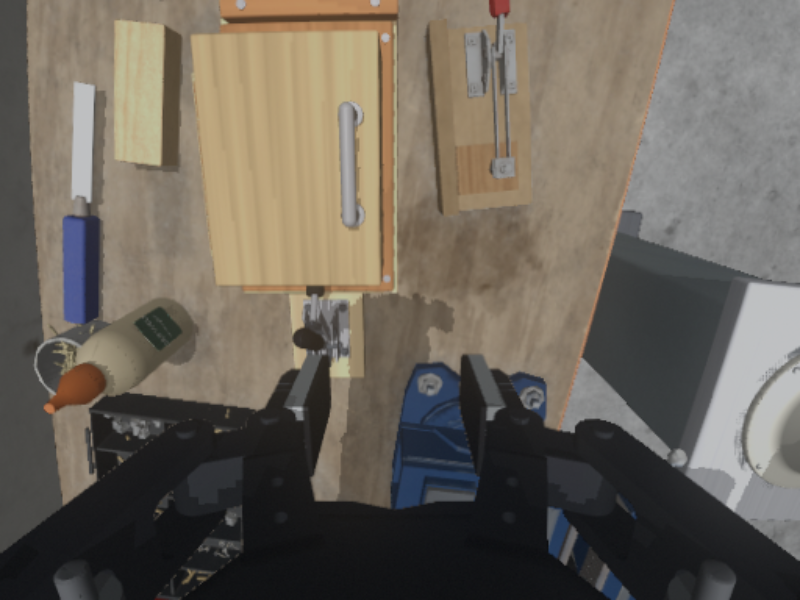

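```bash
cat >> h.py <<'E'
TH=np.radians(5.5); J=jig([622.5,-233.6],TH)
E
python3 -c "
from h import *
goto(J([-5,137,190]),rot(TH)); goto(J([-5,137,111]),rot(TH))"
```

```text
lin [-0.173, -0.179, 0.348] rot [0.0, -0.0, -0.004]
lin [-0.173, -0.179, 0.546] rot [0.0, -0.0, -0.004]
```

>>> move_arm --commands '[{"linear":[-0.06,-0.06,0.08],"rot":[0,0,0],"fingers":45},{"linear":[-0.12,-0.12,0.16],"rot":[0,0,0],"fingers":45},{"linear":[-0.173,-0.179,0.25],"rot":[0,0,-0.004],"fingers":45},{"linear":[-0.173,-0.179,0.35],"rot":[0,0,-0.004],"fingers":45},{"linear":[-0.173,-0.179,0.4],"rot":[0,0,-0.004],"fingers":45},{"linear":[-0.173,-0.179,0.45],"rot":[0,0,-0.004],"fingers":45},{"linear":[-0.173,-0.179,0.5],"rot":[0,0,-0.004],"fingers":45},{"linear":[-0.173,-0.179,0.545],"rot":[0,0,-0.004],"fingers":45}]'

```text
t: 3.65
tcp_pos: [604.6, -97.8, 110.3]
tool_rot: [2.326, -2.112, -0.0]
force: [-0.2, 0.1, -0.8]
gripper_width: 0.527
grasp_force: 0.0
```

```bash
python3 - <<'E'
from h import *
goto(J([-5,137,111]),rot(TH))
im,d=camera('wrist'); cv2.imwrite('pics/w2.png',cv2.resize(im,(640,480))[:,:,::-1])
E
```

```text
lin [-0.0, 0.0, -0.002] rot [0.0, -0.0, 0.0]
```

View pics/w2.png

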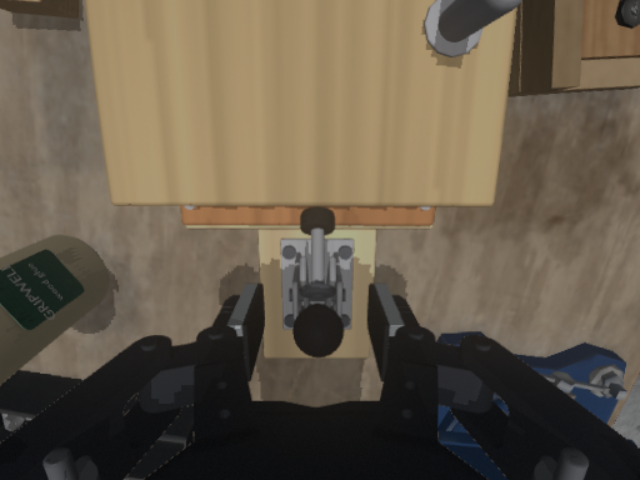

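>>> move_arm --commands '[{"linear":[0,0,0],"rot":[0,0,0],"fingers":10},{"linear":[0,0,0],"rot":[0,0,0],"fingers":10},{"linear":[0,0,0],"rot":[0,0,0],"fingers":10},{"linear":[0,0,0],"rot":[0,0,0],"fingers":10},{"linear":[0,0,0],"rot":[0,0,0],"fingers":10},{"linear":[0,0,0],"rot":[0,0,0],"fingers":10}]' --force 25

```text
t: 4.3
tcp_pos: [604.2, -97.6, 112.3]
tool_rot: [2.326, -2.11, -0.001]
force: [-5.0, -2.5, 3.9]
gripper_width: 0.181
grasp_force: 25.4
```

>>> move_arm --commands '[{"linear":[-0.022,0,-0.013],"rot":[0,0,0],"fingers":10},{"linear":[-0.045,0,-0.0225],"rot":[0,0,0],"fingers":10},{"linear":[-0.07,0,-0.03],"rot":[0,0,0],"fingers":10},{"linear":[-0.0925,0,-0.035],"rot":[0,0,0],"fingers":10},{"linear":[-0.125,0,-0.039],"rot":[0,0,0],"fingers":10},{"linear":[-0.1575,0,-0.04],"rot":[0,0,0],"fingers":10},{"linear":[-0.1825,0,-0.039],"rot":[0,0,0],"fingers":10},{"linear":[-0.1825,0,-0.039],"rot":[0,0,0],"fingers":10}]'

```text
t: 5.1
tcp_pos: [597.0, -23.0, 126.8]
tool_rot: [2.328, -2.108, -0.002]
force: [-5.0, -1.1, 0.6]
gripper_width: 0.183
grasp_force: 24.6
```

```bash
python3 - <<'E'
from h import *
s=observe(); c,n=np.cos(TH),np.sin(TH); d=s['tcp_pos']-[622.5,-233.6,0]; print(c*d[0]+n*d[1],-n*d[0]+c*d[1],d[2],s['force'],s['grasp_force'],s['gripper_width'])
goto(J([-5,257,76]),rot(TH))
im,d=camera('wrist'); cv2.imwrite('pics/w3.png',cv2.resize(im,(640,480))[:,:,::-1])
E
```

```text
-5.180283793136251 212.11311845539055 126.76753496596544 [-4.96972425 -1.11800906  0.63413667] 24.565565586090088 0.18258042436633345
lin [-0.112, -0.001, 0.127] rot [0.001, 0.0, 0.002]
```

View pics/w3.png

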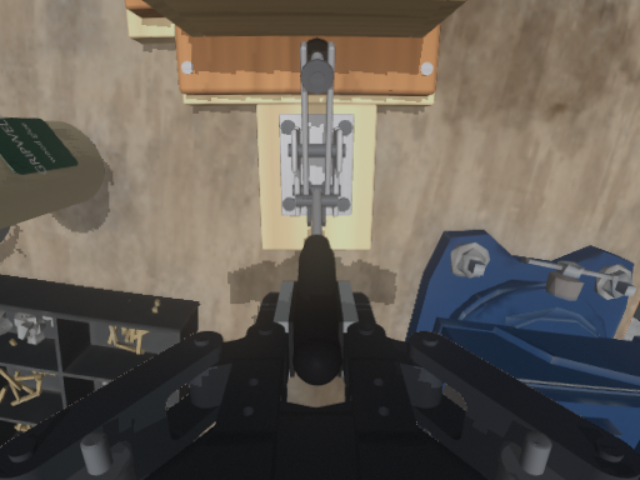

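>>> move_arm --commands '[{"linear":[-0.02,0,0.0045],"rot":[0,0,0],"fingers":10},{"linear":[-0.0375,0,0.012],"rot":[0,0,0],"fingers":10},{"linear":[-0.0525,0,0.02],"rot":[0,0,0],"fingers":10},{"linear":[-0.0675,0,0.031],"rot":[0,0,0],"fingers":10},{"linear":[-0.08,0,0.045],"rot":[0,0,0],"fingers":10},{"linear":[-0.095,0,0.07],"rot":[0,0,0],"fingers":10},{"linear":[-0.1075,0,0.102],"rot":[0,0,0],"fingers":10},{"linear":[-0.1125,0,0.127],"rot":[0,0,0],"fingers":10}]'

```text
t: 5.95
tcp_pos: [593.1, 22.6, 77.0]
tool_rot: [-2.326, 2.109, 0.002]
force: [-7.6, 3.3, 4.1]
gripper_width: 0.181
grasp_force: 27.2
```

>>> move_arm --commands '[{"linear":[0,0,0.005],"rot":[0,0,0],"fingers":10},{"linear":[0,0,0.01],"rot":[0,0,0],"fingers":10},{"linear":[0,0,0.01],"rot":[0,0,0],"fingers":10}]'

```text
t: 6.25
tcp_pos: [593.0, 22.8, 72.1]
tool_rot: [-2.326, 2.109, 0.003]
force: [-6.8, 7.9, 1.5]
gripper_width: 0.18
grasp_force: 27.6
```

```bash
python3 - <<'E'
from h import *
s=observe(); c,n=np.cos(TH),np.sin(TH); d=s['tcp_pos']-[622.5,-233.6,0]; print(c*d[0]+n*d[1],-n*d[0]+c*d[1],d[2],s['force'],s['grasp_force'],s['gripper_width'])
im,d=camera('wrist'); cv2.imwrite('pics/w4.png',cv2.resize(im,(640,480))[:,:,::-1])
E
```

```text
-4.776716919216852 258.06734226727144 72.09093939768562 [-6.80836007  7.88125544  1.51132224] 27.622998654842377 0.1802830014174023
```

View pics/w4.png

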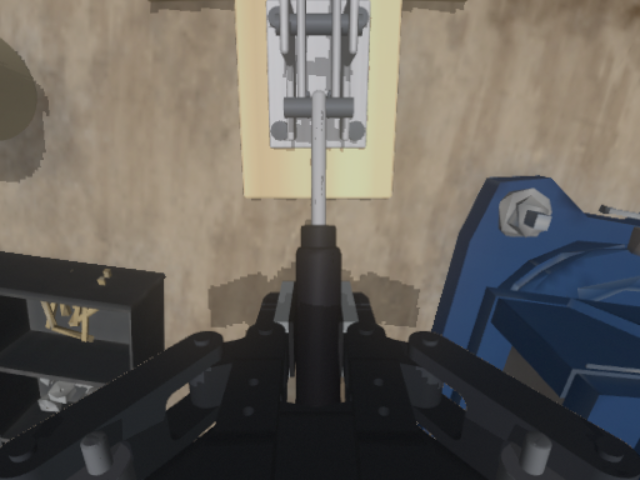

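>>> move_arm --commands '[{"linear":[0.002,0,0.005],"rot":[0,0,0],"fingers":10},{"linear":[0.005,0,0.012],"rot":[0,0,0],"fingers":10},{"linear":[0.005,0,0.012],"rot":[0,0,0],"fingers":10}]'

```text
t: 6.6
tcp_pos: [593.1, 22.1, 67.2]
tool_rot: [-2.324, 2.109, 0.005]
force: [-7.2, 11.5, 0.3]
gripper_width: 0.176
grasp_force: 27.7
```

>>> move_arm --commands '[{"linear":[0,0,0],"rot":[0,0,0],"fingers":40},{"linear":[0,0,0],"rot":[0,0,0],"fingers":40},{"linear":[0,0,0],"rot":[0,0,0],"fingers":40},{"linear":[0,0,0],"rot":[0,0,0],"fingers":40},{"linear":[0,0,-0.1],"rot":[0,0,0],"fingers":40},{"linear":[0,0,-0.2],"rot":[0,0,0],"fingers":40},{"linear":[0.1,0,-0.3],"rot":[0,0,0],"fingers":40},{"linear":[0.2,0,-0.4],"rot":[0,0,0],"fingers":40}]'

```text
t: 7.4
tcp_pos: [601.0, -52.1, 219.9]
tool_rot: [-2.328, 2.107, -0.002]
force: [0.7, 0.2, -0.0]
gripper_width: 0.467
grasp_force: 0.0
```

```bash
python3 - <<'E'
from h import *
s=observe(); print(s['force'],s['tcp_pos'])
im,d=camera('wrist'); c=get_calibration('wrist'); T=np.eye(4);T[:3,:3]=R.from_rotvec(s['tool_rot']).as_matrix();T[:3,3]=s['tcp_pos'];T=T@np.array(c['tool_from_camera'])
im2,_=camera('side')
o=np.zeros((480,800,3),np.uint8);o[:375,:500]=cv2.resize(im,(500,375));o[:300,500:]=cv2.resize(im2[145:225,215:295],(300,300),interpolation=cv2.INTER_CUBIC); cv2.imwrite('pics/w5.png',o[:,:,::-1])
P,u,v=cloud(c,d,T); n,k=np.sin(TH),np.cos(TH); D=P-[622.5,-233.6,0]; jx=k*D[:,0]+n*D[:,1]; jy=-n*D[:,0]+k*D[:,1]
for y in range(96,296,10):
    q=D[(abs(jx+5)<9)&(abs(jy-y)<5)][:,2]
    if len(q):print(y,len(q),np.round(np.percentile(q,[5,50,95])))
E
```

```text
[ 0.67186974  0.24507645 -0.04944333] [601.03505426 -52.13709099 219.92873717]
96 226 [ 31.  32. 116.]
106 187 [32. 65. 69.]
116 184 [31. 68. 69.]
126 166 [17. 19. 65.]
136 161 [18. 22. 64.]
146 210 [20. 58. 64.]
156 148 [21. 62. 64.]
166 441 [ 21. 298. 302.]
176 4442 [ 67. 287. 294.]
186 75 [21. 68. 70.]
196 106 [17. 21. 71.]
206 132 [17. 19. 73.]
216 144 [17. 68. 75.]
226 181 [-0. 75. 79.]
236 214 [-1. 77. 80.]
246 191 [-1. 79. 82.]
256 161 [ 0. 81. 84.]
266 140 [79. 83. 85.]
276 143 [80. 85. 86.]
286 61 [82. 86. 87.]
```

View pics/w5.png

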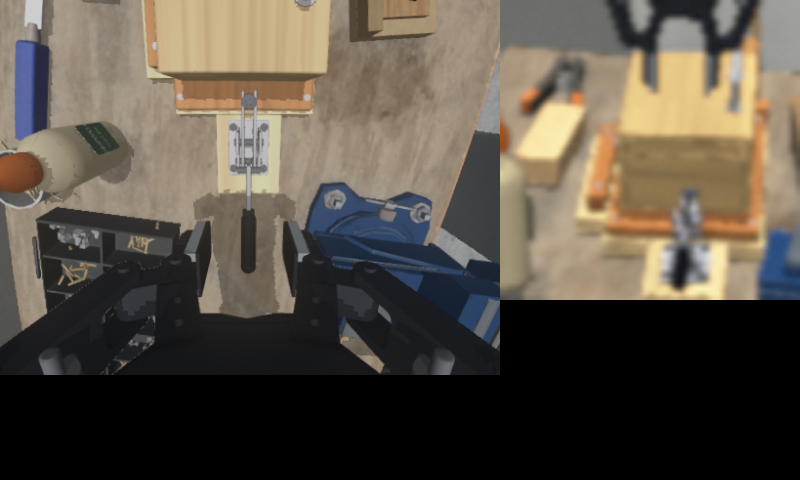

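```bash
python3 -c "
from h import *
goto(J([-45,0,225]),rot(TH)); print(observe()['q'])"
```

```text
lin [0.449, 0.108, -0.002] rot [-0.008, -0.001, -0.001]
[ 0.17683028  0.36617725 -0.08890537  0.0028921  -1.10297574 -0.08379768]
```

>>> move_arm --commands '[{"linear":[0.1,0.03,-0.013],"rot":[0,0,0],"fingers":45},{"linear":[0.2,0.06,-0.013],"rot":[0,0,0],"fingers":45},{"linear":[0.3,0.085,-0.013],"rot":[-0.004,0,0],"fingers":45},{"linear":[0.4,0.105,-0.013],"rot":[-0.008,0,0],"fingers":45},{"linear":[0.449,0.108,-0.013],"rot":[-0.008,0,0],"fingers":45},{"linear":[0.449,0.108,-0.013],"rot":[-0.008,0,0],"fingers":45}]'

```text
t: 8.1
tcp_pos: [574.8, -237.3, 222.2]
tool_rot: [2.316, -2.109, -0.014]
force: [-0.2, 0.0, -0.1]
gripper_width: 0.53
grasp_force: 0.0
```

```bash
python3 - <<'E'
from h import *
s=observe(); print(s['q'],s['tcp_pos'])
im,d=camera('wrist'); c=get_calibration('wrist'); T=np.eye(4);T[:3,:3]=R.from_rotvec(s['tool_rot']).as_matrix();T[:3,3]=s['tcp_pos'];T=T@np.array(c['tool_from_camera'])
P,u,v=cloud(c,d,T); D=P-[622.5,-233.6,0]; n,k=np.sin(TH),np.cos(TH); D[:,:2]=np.c_[k*D[:,0]+n*D[:,1],-n*D[:,0]+k*D[:,1]]
m=(abs(D[:,2]-118)<5)&(abs(D[:,0])<90)&(abs(D[:,1])<110); q=D[m]; print('lid jig',np.round(q.min(0),1),np.round(q.max(0),1))
m=(D[:,2]>140)&(D[:,2]<160)&(D[:,0]<-20)&(D[:,0]>-70)&(abs(D[:,1])<40);q=D[m];print('bar',len(q),np.round(np.percentile(q,[2,50,98],axis=0),1).tolist())
# side view check
im2,d2=camera('side'); P,u,v=cloud(get_calibration('side'),d2); D=P-[622.5,-233.6,0]; D[:,:2]=np.c_[k*D[:,0]+n*D[:,1],-n*D[:,0]+k*D[:,1]]
m=(D[:,2]>142)&(D[:,2]<160)&(D[:,0]<-20)&(D[:,0]>-70)&(abs(D[:,1])<50);q=D[m];print('bar side',len(q),np.round(np.percentile(q,[5,50,95],axis=0),1).tolist())
goto(J([-45,0,149]),rot(TH))
cv2.imwrite('pics/w6.png',cv2.resize(im,(512,384))[:,:,::-1])
E
```

```text
[-0.13024853  0.40450825 -0.03501565  0.00316849 -1.14396808  0.22237642] [ 574.76593201 -237.26366332  222.21259442]
lid jig [-66.1 -89.6 114.5] [ 64.1  91.2 122.9]
bar 1394 [[-50.4, -37.8, 148.4], [-45.8, -3.8, 152.1], [-41.1, 36.0, 153.9]]
bar side 31 [[-47.1, -24.7, 144.7], [-43.2, 15.4, 150.1], [-38.8, 42.4, 153.4]]
lin [0.008, -0.008, 0.183] rot [0.008, 0.0, 0.0]
```

View pics/w6.png

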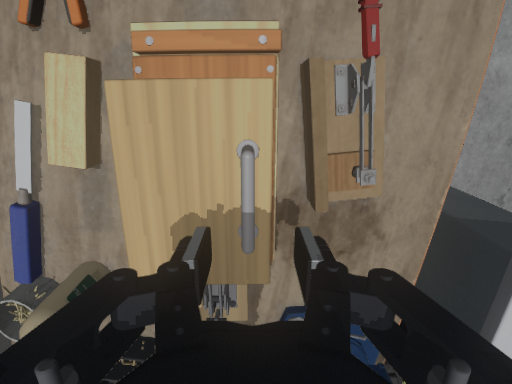

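>>> move_arm --commands '[{"linear":[0.008,-0.0065,0.05],"rot":[0.008,0,0],"fingers":45},{"linear":[0.008,-0.0065,0.12],"rot":[0.008,0,0],"fingers":45},{"linear":[0.008,-0.0065,0.183],"rot":[0.008,0,0],"fingers":45},{"linear":[0.008,-0.0065,0.183],"rot":[0.008,0,0],"fingers":45},{"linear":[0.008,-0.0065,0.183],"rot":[0.008,0,0],"fingers":45}]' --force 40

```text
t: 8.7
tcp_pos: [577.7, -236.9, 150.2]
tool_rot: [2.329, -2.108, 0.0]
force: [0.3, -0.1, 0.5]
gripper_width: 0.532
grasp_force: 0.0
```

>>> move_arm --commands '[{"linear":[0,0,0],"rot":[0,0,0],"fingers":4},{"linear":[0,0,0],"rot":[0,0,0],"fingers":4},{"linear":[0,0,0],"rot":[0,0,0],"fingers":4},{"linear":[0,0,0],"rot":[0,0,0],"fingers":4},{"linear":[0,0,0],"rot":[0,0,0],"fingers":4},{"linear":[0,0,0],"rot":[0,0,0],"fingers":4},{"linear":[0,0,0],"rot":[0,0,0],"fingers":4}]'

```text
t: 9.4
tcp_pos: [577.4, -237.8, 151.5]
tool_rot: [-2.327, 2.11, -0.002]
force: [-2.7, 1.8, 5.5]
gripper_width: 0.099
grasp_force: 39.1
```

```bash
cat > arc.py <<'E'
from h import *
# rows from present pose (lid angle a0, tilt t0) along the arc; tool frame at start of call
import sys
def rows(a0,t0,angs,tilts,s=None):
    s=s or observe(); R0=R.from_rotvec(s['tool_rot'])
    r=np.hypot(112,54); b=np.arctan2(54,112)
    f=lambda a: np.array([-r*np.cos(a+b),0,r*np.sin(a+b)])
    for a,t in zip(angs,tilts):
        dj=f(np.radians(a))-f(np.radians(a0)); dw=J(dj)-J(np.zeros(3))
        print(a,'lin',np.round(R0.inv().apply(dw)/400,3).tolist(),'rot',np.round((rot(TH,np.radians(t0)).inv()*rot(TH,np.radians(t))).as_rotvec()/(np.pi/2),3).tolist())
E
python3 - <<'E'
from arc import *
s=observe(); print(s['tcp_pos'],s['force'],s['q'])
rows(0,0,[1,3,6,9,12,15,18,21,24,27,30],[0,1,2,4,6,8,10,12,14,16,18])
E
```

```text
[ 577.44169383 -237.76469164  151.5347328 ] [-2.68569522  1.8233329   5.53790418] [-1.31725496e-01  4.64759427e-01 -1.27262541e-01  2.63459832e-04
 -9.77207381e-01  2.29456246e-01]
1 lin [0.0, -0.002, -0.005] rot [0.0, 0.0, 0.0]
3 lin [0.0, -0.007, -0.014] rot [-0.011, -0.0, 0.0]
6 lin [0.0, -0.016, -0.029] rot [-0.022, -0.0, 0.0]
9 lin [0.0, -0.025, -0.042] rot [-0.044, -0.0, 0.0]
12 lin [0.0, -0.034, -0.055] rot [-0.067, -0.0, 0.0]
15 lin [0.0, -0.045, -0.068] rot [-0.089, -0.0, 0.0]
18 lin [0.0, -0.056, -0.08] rot [-0.111, -0.0, 0.0]
21 lin [0.0, -0.067, -0.091] rot [-0.133, -0.0, 0.0]
24 lin [0.0, -0.079, -0.102] rot [-0.156, -0.0, -0.0]
27 lin [0.0, -0.092, -0.112] rot [-0.178, -0.0, 0.0]
30 lin [0.0, -0.105, -0.122] rot [-0.2, -0.0, 0.0]
```

>>> move_arm --commands '[{"linear":[0,-0.002,-0.005],"rot":[0,0,0],"fingers":4},{"linear":[0,-0.007,-0.014],"rot":[-0.011,0,0],"fingers":4},{"linear":[0,-0.016,-0.029],"rot":[-0.022,0,0],"fingers":4},{"linear":[0,-0.025,-0.042],"rot":[-0.044,0,0],"fingers":4},{"linear":[0,-0.034,-0.055],"rot":[-0.067,0,0],"fingers":4},{"linear":[0,-0.045,-0.068],"rot":[-0.089,0,0],"fingers":4},{"linear":[0,-0.056,-0.08],"rot":[-0.111,0,0],"fingers":4},{"linear":[0,-0.056,-0.08],"rot":[-0.111,0,0],"fingers":4}]'

```text
t: 10.2
tcp_pos: [598.0, -235.8, 181.4]
tool_rot: [2.223, -2.016, -0.185]
force: [-5.4, -0.6, 1.2]
gripper_width: 0.098
grasp_force: 39.5
```

```bash
cat >> arc.py <<'E'
def state():
    s=observe(); k,n=np.cos(TH),np.sin(TH); D=s['tcp_pos']-[622.5,-233.6,0]; x=k*D[0]+n*D[1]; y=-n*D[0]+k*D[1]
    X=x-66.4; Z=D[2]-94
    Rr=R.from_rotvec(s['tool_rot']).as_matrix()[:,2]
    print('jig',np.round([x,y,D[2]],1),'r',np.hypot(X,Z),'lid deg',np.degrees(np.arctan2(Z,-X)-np.arctan2(54,112)),'tilt',np.degrees(np.arccos(-Rr[2])),'F',np.round(s['force'],1),s['grasp_force'],s['gripper_width'],'q',np.round(s['q'],2),s['t'])
E
python3 - <<'E'
from arc import *
state(); rows(18,10,[21,24,27,30,33,36,39,42],[12,14,16,18,20,22,24,26])
E
```

```text
jig [-24.6   0.2 181.4] r 126.17818885172571 lid deg 18.130878362584152 tilt 10.446173937843819 F [-5.4 -0.6  1.2] 39.51125979423523 0.09837410651622422 q [-0.11  0.54  0.07  0.04 -1.27  0.19] 10.2
21 lin [0.0, -0.009, -0.013] rot [-0.022, 0.0, -0.0]
24 lin [0.0, -0.019, -0.026] rot [-0.044, 0.0, -0.0]
27 lin [0.0, -0.03, -0.039] rot [-0.067, 0.0, 0.0]
30 lin [0.0, -0.041, -0.05] rot [-0.089, 0.0, 0.0]
33 lin [0.0, -0.053, -0.061] rot [-0.111, 0.0, -0.0]
36 lin [0.0, -0.065, -0.072] rot [-0.133, -0.0, 0.0]
39 lin [0.0, -0.078, -0.082] rot [-0.156, -0.0, 0.0]
42 lin [0.0, -0.092, -0.091] rot [-0.178, -0.0, 0.0]
```

>>> move_arm --commands '[{"linear":[0,-0.009,-0.013],"rot":[-0.022,0,0],"fingers":4},{"linear":[0,-0.019,-0.026],"rot":[-0.044,0,0],"fingers":4},{"linear":[0,-0.03,-0.039],"rot":[-0.067,0,0],"fingers":4},{"linear":[0,-0.041,-0.05],"rot":[-0.089,0,0],"fingers":4},{"linear":[0,-0.053,-0.061],"rot":[-0.111,0,0],"fingers":4},{"linear":[0,-0.065,-0.072],"rot":[-0.133,0,0],"fingers":4},{"linear":[0,-0.078,-0.082],"rot":[-0.156,0,0],"fingers":4},{"linear":[0,-0.078,-0.082],"rot":[-0.156,0,0],"fingers":4}]'

```text
t: 11.0
tcp_pos: [635.0, -232.3, 209.1]
tool_rot: [2.072, -1.879, -0.406]
force: [-5.6, 0.4, 3.8]
gripper_width: 0.097
grasp_force: 39.6
```

```bash
python3 - <<'E'
from arc import *
state(); rows(39,24,[42,45,48,51,54,57,60],[26,28,30,32,33,34,35])
E
```

```text
jig [1.250e+01 1.000e-01 2.091e+02] r 127.05748354303996 lid deg 39.16845748611071 tilt 24.400983262196608 F [-5.6  0.4  3.8] 39.57210838794708 0.09668672742234687 q [-0.08  0.7   0.36  0.07 -1.65  0.17] 11.0
42 lin [0.0, -0.011, -0.012] rot [-0.022, -0.0, 0.0]
45 lin [0.0, -0.022, -0.024] rot [-0.044, 0.0, 0.0]
48 lin [0.0, -0.034, -0.035] rot [-0.067, 0.0, 0.0]
51 lin [0.0, -0.047, -0.045] rot [-0.089, 0.0, 0.0]
54 lin [0.0, -0.06, -0.054] rot [-0.1, 0.0, 0.0]
57 lin [0.0, -0.074, -0.063] rot [-0.111, 0.0, 0.0]
60 lin [0.0, -0.088, -0.072] rot [-0.122, 0.0, 0.0]
```

>>> move_arm --commands '[{"linear":[0,-0.011,-0.012],"rot":[-0.022,0,0],"fingers":4},{"linear":[0,-0.022,-0.024],"rot":[-0.044,0,0],"fingers":4},{"linear":[0,-0.034,-0.035],"rot":[-0.067,0,0],"fingers":4},{"linear":[0,-0.047,-0.045],"rot":[-0.089,0,0],"fingers":4},{"linear":[0,-0.06,-0.054],"rot":[-0.1,0,0],"fingers":4},{"linear":[0,-0.073,-0.062],"rot":[-0.111,0,0],"fingers":4},{"linear":[0,-0.088,-0.071],"rot":[-0.122,0,0],"fingers":4},{"linear":[0,-0.088,-0.071],"rot":[-0.122,0,0],"fingers":4}]'

```text
t: 11.8
tcp_pos: [679.4, -228.2, 222.1]
tool_rot: [1.949, -1.768, -0.557]
force: [-2.7, 0.2, 5.7]
gripper_width: 0.1
grasp_force: 39.4
```

```bash
python3 - <<'E'
from arc import *
state(); s=observe()
k,n=np.cos(TH),np.sin(TH)
o=np.zeros((384*1,800,3),np.uint8)
for i,nm in enumerate(['side','wrist','top']):
    im,d=camera(nm); c=get_calibration(nm); T=None
    if nm=='wrist':
        T=np.eye(4);T[:3,:3]=R.from_rotvec(s['tool_rot']).as_matrix();T[:3,3]=s['tcp_pos'];T=T@np.array(c['tool_from_camera'])
    P,u,v=cloud(c,d,T); D=P-[622.5,-233.6,0]; D[:,:2]=np.c_[k*D[:,0]+n*D[:,1],-n*D[:,0]+k*D[:,1]]
    # lid top surface / front: plane fit by candidate region (rows of y away from bar)
    m=(abs(D[:,0]-30)<75)&(abs(D[:,1])<88)&(abs(D[:,1])>42)&(D[:,2]>105)&(D[:,2]<230); q=D[m]
    X=67-q[:,0]; Z=q[:,2]-94
    # lid coords for hypothesised angle: h=24 on top surface
    res=[(np.sum(abs(-X*np.sin(np.radians(a))+Z*np.cos(np.radians(a))-24)<1.5),a) for a in np.arange(50,70,.5)]
    res2=[(np.sum((abs(-X*np.sin(np.radians(a))+Z*np.cos(np.radians(a)))<1.5)&(X*np.cos(np.radians(a))+Z*np.sin(np.radians(a))>20)),a) for a in np.arange(50,70,.5)]
    print(nm,len(q),'top',sorted(res)[-4:],'under',sorted(res2)[-4:])
    if nm=='side': o[:384,:400]=cv2.resize(im[100:250,180:336],(400,384))
    if nm=='wrist': o[:300,400:]=cv2.resize(im,(400,300))
cv2.imwrite('pics/w7.png',o[:,:,::-1])
E
```

```text
jig [ 57.1  -0.  222.1] r 128.43282209596615 lid deg 60.11527501992159 tilt 35.12241724604068 F [-2.7  0.2  5.7] 39.37229096889496 0.10008196374049448 q [-0.06  0.88  0.67  0.1  -1.97  0.17] 11.8
side 240 top [(np.int64(80), np.float64(60.0)), (np.int64(105), np.float64(58.5)), (np.int64(113), np.float64(59.5)), (np.int64(117), np.float64(59.0))] under [(np.int64(17), np.float64(65.0)), (np.int64(18), np.float64(69.0)), (np.int64(20), np.float64(65.5)), (np.int64(21), np.float64(69.5))]
wrist 16675 top [(np.int64(9213), np.float64(57.0)), (np.int64(13782), np.float64(57.5)), (np.int64(14064), np.float64(58.5)), (np.int64(15599), np.float64(58.0))] under [(np.int64(735), np.float64(68.0)), (np.int64(1669), np.float64(68.5)), (np.int64(2438), np.float64(69.0)), (np.int64(2570), np.float64(69.5))]
top 548 top [(np.int64(243), np.float64(59.0)), (np.int64(248), np.float64(57.5)), (np.int64(289), np.float64(58.0)), (np.int64(298), np.float64(58.5))] under [(np.int64(29), np.float64(68.0)), (np.int64(36), np.float64(68.5)), (np.int64(47), np.float64(69.0)), (np.int64(48), np.float64(69.5))]
```

View pics/w7.png

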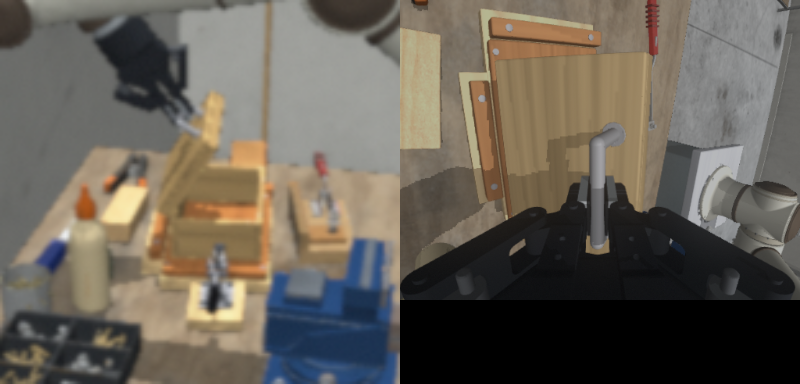

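```bash
cat > fit.py <<'E'
from arc import *
state(); s=observe(); k,n=np.cos(TH),np.sin(TH)
for nm in ['wrist','top']:
    im,d=camera(nm); c=get_calibration(nm); T=None
    if nm=='wrist':
        T=np.eye(4);T[:3,:3]=R.from_rotvec(s['tool_rot']).as_matrix();T[:3,3]=s['tcp_pos'];T=T@np.array(c['tool_from_camera'])
    P,u,v=cloud(c,d,T); D=P-[622.5,-233.6,0]; D[:,:2]=np.c_[k*D[:,0]+n*D[:,1],-n*D[:,0]+k*D[:,1]]
    X=67-D[:,0]; Z=D[:,2]-94; a=np.radians(59)
    m=(abs(-X*np.sin(a)+Z*np.cos(a)-24)<6)&(abs(D[:,1])<88)&(abs(D[:,1])>42)&(X*np.cos(a)+Z*np.sin(a)>10)&(X*np.cos(a)+Z*np.sin(a)<125)
    q=D[m]; 
    for _ in range(3):
        C=q.mean(0); U=np.linalg.svd(q-C,full_matrices=False)[2][2]; q=q[abs((q-C)@U)<2]
    print(nm,len(q),'plane lid angle',np.degrees(np.arctan2(abs(U[0]),abs(U[2]))),U, 'x at z=94', C[0]+U[2]/U[0]*(C[2]-94))
E
python3 fit.py
```

```text
jig [ 57.   -0.  222.1] r 128.47991919575043 lid deg 60.041468530402106 tilt 34.99021196324452 F [-2.1 -0.7  4.9] 39.32843327522278 0.09835193679031641 q [-0.06  0.88  0.67  0.1  -1.96  0.17] 11.95
wrist 14041 plane lid angle 58.3702872357521 [ 0.85145102 -0.00308939  0.52442503] x at z=94 94.3866470141842
top 319 plane lid angle 58.239204081199944 [-0.85024946 -0.00290937 -0.52637191] x at z=94 95.44511023683935
```

```bash
python3 -c "
from arc import *
rows(58.3,35,[60],[35])"
```

```text
60 lin [0.0, -0.007, -0.006] rot [0.0, 0.0, 0.0]
```

>>> move_arm --commands '[{"linear":[0,-0.004,-0.003],"rot":[0,0,0],"fingers":4},{"linear":[0,-0.0075,-0.005],"rot":[0,0,0],"fingers":4},{"linear":[0,-0.0075,-0.005],"rot":[0,0,0],"fingers":4},{"linear":[0,-0.0075,-0.005],"rot":[0,0,0],"fingers":4},{"linear":[0,-0.0075,-0.005],"rot":[0,0,0],"fingers":4}]'

```text
t: 12.55
tcp_pos: [682.4, -227.9, 222.4]
tool_rot: [1.949, -1.769, -0.557]
force: [-2.6, -0.9, 6.3]
gripper_width: 0.103
grasp_force: 39.5
```

```bash
python3 fit.py
```

```text
jig [ 60.2  -0.  222.4] r 128.58051207133494 lid deg 61.49014297957468 tilt 35.04803530124933 F [-2.6 -0.9  6.3] 39.4681441783905 0.10316714774297672 q [-0.06  0.88  0.68  0.1  -1.97  0.17] 12.55
wrist 13891 plane lid angle 59.854914320776594 [ 0.86475228 -0.00312971  0.5021889 ] x at z=94 93.99312465908886
top 284 plane lid angle 59.82022944522978 [0.86444511 0.00409352 0.50271055] x at z=94 94.95993172391702
```

```bash
python3 -c "
from h import *
print(sign_off())"
```

```text
the job is handed in; nothing more can be done
None
```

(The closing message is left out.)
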